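Level the dispensing platform and slide the pot onto it

TASK

Level the tilted metal platform by turning its two black wing knobs (do not push on the platform itself) until it lies level and flush with the fixed grey shelf beside it. Then slide the covered steel pot from the shelf, round the upright guard, into the circle marked on the platform without lifting or tipping it, and leave it standing inside the circle on the level platform. Leave all the other things on the table where they are.

Things in the scene. Friction and masses are not known exactly. Their poses are not given: they have to be found in the camera images.
- stand: Fixed levelling stand on the table; its x and y axes are the directions used below. Origin on the table surface under the centre of the platform. Its fixed grey shelf is level, 190 (x) x 140 (y) mm, from y = 84 to 224 mm and x = -95 to 95 mm, top at z = 75 mm.
- pan: Metal platform to be levelled, 190 (x) x 160 (y) x 8 mm, hinged both ways about its centre. Origin: centre of its top face, 74 mm above the table, also the centre of the marked circle (inner radius 52 mm); z is normal to the face: level when z is vertical. When level its top is 1 mm below the shelf's, with a 4 mm gap between.
- front_knob: Black wing knob on an upright screw at stand (-155, -20) mm, before the platform's -x edge. Grip bar 64 mm long (x axis), 14 thick (y), 30 high, its middle 21 mm above the origin, which is on the axis 50 mm above the table. Clockwise from above raises the -x edge, 0.07 rad tilt about the stand's y per rad. Stays where left, does not rise, turns 3.3 rad either way from level.
- side_knob: Second wing knob, same bar, sizes and origin, at stand (0, -135) mm, beside the platform's -y edge. Clockwise from above raises the -y edge, 0.07 rad tilt (about the stand's x axis) per rad of turn. It is carried by the frame that the front knob tilts, so its axis leans with that frame and is upright once the front knob is set.
- guard: Upright dark steel guard fixed on the shelf near the platform, 40 mm long along the stand's x, 12 mm thick along y, 38 mm high. Origin at the centre of its underside (on the shelf). It cannot move; its place along x varies, and the pot must go round one of its ends.
- pot: Loose shallow covered steel pot, body 92 mm diameter and 36 mm high (foot 80 mm diameter with a bevelled edge), about 0.45 kg, standing on the shelf, on which it slides easily. On its lid is an upright black bar handle 60 mm long (the pot's x axis) x 14 mm thick (y), from 36 to 70 mm above its underside. Origin at the centre of its underside.
- amber_bottle: Bystander, to be left alone: amber glass medicine bottle, 48 mm diameter, 105 mm high. Origin at the centre of its underside.
- jar: Bystander, to be left alone: white plastic screw jar, 60 mm diameter, 60 mm high. Origin at the centre of its underside.
- tall_bottle: Bystander, to be left alone: white bottle, 60 mm diameter, 150 mm high. Origin at the centre of its underside.
- carton: Bystander, to be left alone: lying medicine carton, 60 x 120 x 40 mm. Origin at the centre of its underside.
- mortar: Bystander, to be left alone: white ceramic bowl, 90 mm across, 55 mm high. Origin at the centre of its underside.
- count_tray: Bystander, to be left alone: grey counting tray, 130 x 100 x 22 mm. Origin at the centre of its underside.
- spatula: Bystander, to be left alone: spatula, 190 mm long, lying on the table. Origin at the centre of its underside.
Not all that is in view belongs to the job. Leave any red look-alike of the pot alone.

How it is judged:
On the way, in this order (a step that is already met when the one before it is completed fails the run):
1. the platform is level (within 0.022 rad) while the pot still stands on the shelf (angle between pan's own z axis and vertical below 0.022 rad and y of pot in the frame of stand above 0.12 m), for 0.3 s.
2. the pot is inside the circle on the level platform (angle between pan's own z axis and vertical below 0.022 rad and horizontal distance between pot and pan below 0.013 m), for 0.2 s.
At the end, for the whole second after the job is handed in: The platform is level within 0.022 rad and the released pot stands upright and at rest on it, its centre within 13 mm of the circle's centre (all of step 2 and angle between pot's own z axis and vertical below 0.05 rad and z of pot in the frame of pan between -0.004 and 0.006 m and linear speed of pot below 0.01 m/s); the robot touches nothing.
It fails at once if the pot is lifted more than 10 mm off the shelf (z of pot in the frame of stand above 0.085 m).
It fails at once if the pot is tipped more than 0.25 rad (angle between pot's own z axis and vertical above 0.25 rad).
It fails at once if the fingers push on the platform itself (over 3 N) (contact force between the fingers and pan above 3 N).
It fails at once if another thing on the table is moved by more than 25 mm (distance of any of amber_bottle, jar, tall_bottle, carton, mortar, count_tray, spatula from where it was at the start of the episode above 0.025 m).
It also fails if it takes over 72 s, if anything falls off the work surface, if the arm or the gripper's body presses on something with over 40 N, if the wrist force passes 120 N, or if a joint passes its speed limit or range.

ROBOT

A 6-joint arm with a two-finger parallel gripper is mounted at the origin on the work surface. World frame = base frame: x ahead of the robot, y to its left, z up, the work surface at z = 0. Lengths are in m, angles in rad, forces in N, time in s.
With the tool pointing down it reaches from about 0.3 to 0.775 m from the base axis. Payload 14.6 kg.
Tool frame: the origin (TCP) lies midway between the tips of the shut fingers; the grasp point (between the pads) lies 19 mm behind it (ctrl.pinch_z is the z of the grasp point in the tool frame, in m); z points along the fingers, y is the line along which they close (so a half turn about z gives the same grasp; the last joint's range is limited). The gripper opens to 94 mm and grips with 3 to 60 N. Pads are 16 mm wide; open, the fingers measure 119 mm over their backs; the gripper's body (75 mm by 177 mm) begins 78 mm behind the grasp point.
Start: joints at [1.061, 0.3, 1.521, -0, 1.321, -0.067], TCP at [0.236, 0.497, 0.205] pointing down, gripper open.
Joint ranges: [-3.03, 3.03], [-0.79, 2.21], [0.23, 2.52], [-1.04, 4.18], [0, 3.07], [-2.55, 2.55]. Speed limits (rad/s): [2.22, 2.22, 2.57, 3.14, 3.14, 3.14].

INTERFACE

Orientations are given as [roll, pitch, yaw] about the fixed x, y, z axes, in that order (R = Rz(yaw) Ry(pitch) Rx(roll)).
In Python, from station import ctrl, camera, ticket gives the robot as it stands. The module is installed in compiled form; this text tells all that it offers.
- The arm moves only by the shell command python3 -m inch 'ROWS' [FORCE]. ROWS is text: rows parted by semicolons, each of 7 numbers parted by spaces: the opening, from -1 (shut) to 1 (fully open), then the shift along the tool's x, y, z in units of 0.03 m (1.0 is 0.03 m), then the turn, a rotation vector about the tool's x, y, z in units of 10 degrees (1.0 is 10 degrees). In form: grip dx dy dz rx ry rz; .... A call has 1 to 10 rows; each row shifts and turns the commanded pose from where the row before left it, along the tool's axes as they then stand; what a row does not reach is not made up. A row lasts 1/8 s, in which the tool goes at most 62.5 mm and 10.7 degrees, less where a joint would pass 70% of its speed; a pose out of reach is approached as far as the arm can. A call with a number of a shift or a turn outside -1 to 1 is refused whole. A call with a gripper value outside its range is refused whole. The fingers move at their own pace and stop on an object; FORCE is the grip in N (left out, the last holds). Time passes only in rows, so rows that do not move let the fingers close. It gives the time, the measured TCP pose, the force, the opening and the grip force at its end, in the units of the state.
- ctrl.get_obs(): the state, without advancing time (a new reading comes with each control period).
- camera(name): name is "scene" or "top"; returns a dict with "img" (480x640x3 uint8, blue, green, red), "range_z" (480x640 float32, m along the optical axis (not along the pixel's ray), 0 where there is no reading), "intrinsics" (3x3 intrinsics, pixels), "view" (4x4, takes a point from world to camera coordinates). Camera axes: x right, y down, z forward; pixel columns grow to the right and rows downward; lengths in m; the calibration is good to about 2 mm. A picture is of the moment at which its call begins.
- ticket.hand_in(): hands the job in; it is judged then, once.
The state is a dict: "time_s": time; "qpos": joint angles; "joint_vel": joint speeds; "tau": joint torques, N m; "ee_pos": TCP position; "eef_rot": TCP orientation; "force": force on the tool from outside, world axes, zero at the start; "moment": the same for the moment, N m; "grip_width": finger opening in m; "grip_force": force on a finger pad.
Only numpy, scipy, OpenCV 4.12 (cv2) and the standard library are available. Lean on these libraries where they do the work, as an engineer would, in place of code of your own. Each camera call takes 0.05 s, during which the arm holds its last target. There are 200 camera calls.

## Working session

There is one attempt and no reset: what is moved stays moved. The work goes in short steps, Python scripts to look and compute and a shell command to move; the robot and the scene stay as the last step left them, time stands still between calls to the robot, and variables do not carry over. Pictures are saved under pics/ and viewed, at most 10 in all, crops included, and the job is handed in when it is done.

```bash
mkdir -p pics; cat > h.py <<'E'
import numpy as np, cv2
from station import ctrl, camera, ticket
def cloud(c):
    z=c["range_z"]; K=c["intrinsics"]; v,u=np.mgrid[0:480,0:640]
    P=np.stack([(u-K[0,2])/K[0,0]*z,(v-K[1,2])/K[1,1]*z,z,np.ones_like(z)],-1)
    W=P@np.linalg.inv(c["view"]).T
    W[z==0]=np.nan
    return W[...,:3]
E
python3 - <<'E'
from h import *
for n in("top","scene"):
    c=camera(n); cv2.imwrite(f"pics/{n}0.png",c["img"]); np.savez(f"{n}0.npz",**c)
    print(n,c["intrinsics"].tolist(),np.round(np.linalg.inv(c["view"]),3).tolist())
print(ctrl.get_obs(),ctrl.pinch_z)
E
```

```text
top [[436.47422672004177, 0.0, 319.79845328784023], [0.0, 436.47422672004177, 241.20097512593458], [0.0, 0.0, 1.0]] [[0.022, -0.996, 0.082, 0.503], [-0.999, -0.02, 0.026, 0.013], [-0.025, -0.083, -0.996, 0.857], [0.0, 0.0, 0.0, 1.0]]
scene [[562.3076675949193, 0.0, 311.20758000890294], [0.0, 562.3076675949193, 238.61743485042075], [0.0, 0.0, 1.0]] [[0.809, 0.462, -0.363, 0.948], [0.587, -0.651, 0.482, -0.448], [-0.014, -0.603, -0.798, 0.872], [0.0, 0.0, 0.0, 1.0]]
{'time_s': 0.1, 'qpos': array([ 1.06141620e+00,  3.00402116e-01,  1.52149793e+00,  3.68251407e-05,
        1.32070072e+00, -6.66087085e-02]), 'joint_vel': array([-0.00097982, -0.00058183, -0.00048489, -0.00012265,  0.00053497,
       -0.00140304]), 'tau': array([ 1.99535112e-03, -5.32645512e+01, -3.53280544e+01,  7.10531906e-02,
        2.35559227e-02, -5.98373276e-05]), 'ee_pos': array([0.23553237, 0.49676479, 0.20495934]), 'eef_rot': array([-3.14058915e+00, -1.02690476e-04,  2.69881205e+00]), 'force': array([0.43448857, 0.29861077, 0.61590528]), 'moment': array([ 0.04202954, -0.02980483, -0.00869273]), 'grip_force': 0.0, 'grip_width': 0.09400132715014159} -0.0188
```

View pics/top0.png

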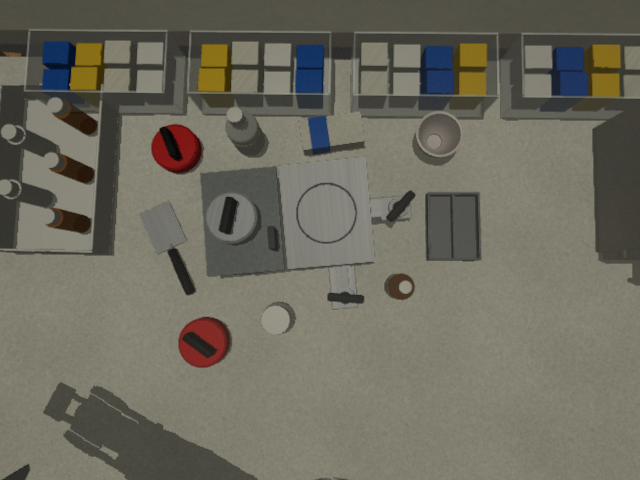

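View pics/scene0.png

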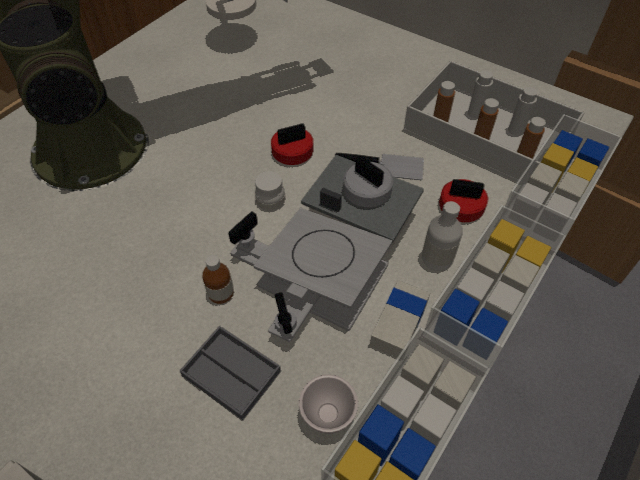

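The top view shows the shelf around (243,222) with the pot at (232,217) and the guard at (272,238). The circle is at (326,213), the front knob at (345,298) and the side knob at (400,206). The two red pots are decoys.

```bash
cat >> h.py <<'E'
def plane(P):
    P=P[np.isfinite(P).all(1)]
    for _ in range(4):
        m=np.median(P,0) if _==0 else P.mean(0); n=np.linalg.svd(P-m,full_matrices=False)[2][2]; n*=np.sign(n[2])
        d=(P-m)@n; P=P[abs(d)<max(2*d.std(),.0005)]
    return m,n
def pix2plane(c,uv,z):
    T=np.linalg.inv(c["view"]); r=np.c_[np.array(uv,float),np.ones(len(uv))]@np.linalg.inv(c["intrinsics"]).T@T[:3,:3].T
    return T[:3,3]+r*((z-T[2,3])/r[:,2])[:,None]
def bar(W,img,ctr,rad,zlo,zhi,dark=70):
    m=(np.hypot(W[...,0]-ctr[0],W[...,1]-ctr[1])<rad)&(W[...,2]>zlo)&(W[...,2]<zhi)&(img.max(2)<dark)
    (cx,cy),(w,h),a=cv2.minAreaRect((W[m][:,:2]*1000).astype(np.float32))
    if w<h:a+=90;w,h=h,w
    return m.sum(),round(cx/1000,4),round(cy/1000,4),round(w),round(h),'yaw',round(np.radians(a),3), 'z',W[m][:,2].max().round(4)
E
cat > meas.py <<'E'
from h import *
import sys
def load(n):return dict(np.load(n+".npz"))
c=load("top0");W=cloud(c);img=c["img"]
# shelf
g=W.copy(); reg=np.zeros((480,640),bool); reg[165:280,198:292]=1
m=reg&(abs(W[...,2]-.075)<.006)&(img.max(2)<125)
m=cv2.morphologyEx(m.astype(np.uint8),cv2.MORPH_OPEN,np.ones((3,3)))>0
r=cv2.minAreaRect((W[m][:,:2]*1000).astype(np.float32));print("shelf",r,np.nanmedian(W[m][:,2]))
(cx,cy),(w,h),a=r
a=(a+45)%90-45; th=np.radians(a)
ex=np.array([np.cos(th),np.sin(th)]);ey=np.array([-ex[1],ex[0]])
O=np.array([cx,cy])/1000-.154*ey
print("stand",O,th)
for nme,p in(("front",(-.155,-.02)),("side",(0,-.135))):
    k=O+p[0]*ex+p[1]*ey
    print(nme,k)
    for n in("top0","scene0"):
        cc=load(n);print(n,bar(cloud(cc),cc["img"],k,.045,.06,.1))
for n in("top0","scene0"):
    cc=load(n);WW=cloud(cc);d=WW[...,:2]-O;s=np.stack([d@ex,d@ey],-1)
    mm=(abs(s[...,0])<.08)&(abs(s[...,1])<.065)&(WW[...,2]>.04)&(WW[...,2]<.11)
    p,nn=plane(WW[mm]);nx,ny=nn[:2]@ex,nn[:2]@ey
    print(n,"pan tilt nx,ny",nx,ny,"CW turns front,side",-np.arcsin(nx)/.07,-np.arcsin(ny)/.07, "ctr z",p)
    pp=O+.154*ey
    print("pot handle",bar(WW,cc["img"],pp,.07,.125,.16)); 
    b=(abs(s[...,0])<.095)&(s[...,1]>.08)&(s[...,1]<.22)&(WW[...,2]>.098)&(WW[...,2]<.117)&(cc["img"].max(2)<60)
    n_,l_,st,ce=cv2.connectedComponentsWithStats(b.astype(np.uint8))
    for i in range(1,n_):
        if st[i,4]>25: print("dark blob z~.1-.117",st[i,4],s[l_==i].min(0).round(3),s[l_==i].max(0).round(3))
    q=(s[...,0]>-.095)&(s[...,0]<.095)&(s[...,1]>.085)&(s[...,1]<.224)&(WW[...,2]>.105)&(WW[...,2]<.116)&(cc["img"].max(2)>75)
    print("pot lid minrect/circle", cv2.minEnclosingCircle((s[q]*1000).astype(np.float32)))
E
python3 meas.py
```

```text
shelf ((602.4551391601562, 177.009521484375), (190.21624755859375, 140.30335998535156), 6.332024097442627) 0.07483572533625926
stand [0.61943978 0.023949  ] 0.1105146688159961
front [ 0.46759115 -0.01302391]
top0 (np.int64(279), 0.4686, -0.0141, 62, 15, 'yaw', np.float64(1.572), 'z', np.float64(0.0892))
scene0 (np.int64(451), 0.4701, -0.0172, 63, 16, 'yaw', np.float64(1.499), 'z', np.float64(0.0897))
side [ 0.6343289  -0.11022742]
top0 (np.int64(308), 0.634, -0.1093, 63, 15, 'yaw', np.float64(2.456), 'z', np.float64(0.091))
scene0 (np.int64(379), 0.6342, -0.1079, 70, 45, 'yaw', np.float64(1.888), 'z', np.float64(0.0906))
top0 pan tilt nx,ny -0.09843480815165552 0.055384679604219764 CW turns front,side 1.4084923978501922 -0.7916147690591315 ctr z [0.61912383 0.02373644 0.07375571]
pot handle (np.int64(369), 0.6043, 0.1885, 60, 13, 'yaw', np.float64(2.967), 'z', np.float64(0.1477))
dark blob z~.1-.117 41 [-0.025  0.152] [0.03  0.168]
dark blob z~.1-.117 161 [-0.059  0.092] [-0.019  0.102]
pot lid minrect/circle ((3.47436261177063, 166.1251983642578), 46.057273864746094)
scene0 pan tilt nx,ny -0.0973081253369047 0.05553901035314393 CW turns front,side 1.3923192820817765 -0.7938228927738384 ctr z [0.62261622 0.02194695 0.07431192]
pot handle (np.int64(385), 0.6054, 0.1856, 60, 16, 'yaw', np.float64(2.988), 'z', np.float64(0.1476))
dark blob z~.1-.117 81 [-0.025  0.146] [0.028 0.166]
dark blob z~.1-.117 66 [-0.026  0.115] [0.033 0.129]
dark blob z~.1-.117 211 [-0.058  0.088] [-0.018  0.103]
dark blob z~.1-.117 37 [0.035 0.131] [0.05  0.167]
pot lid minrect/circle ((5.249965667724609, 162.4442138671875), 47.480735778808594)
```

```bash
python3 -m inch '-0.3 0 0 0 0 0 0.92; -0.3 0 0 0 0 0 0.92; -0.3 0 0 0 0 0 0.92; -0.3 0 0 0 0 0 0.92; -0.3 0 0 0 0 0 0.92; -0.3 0 0 0 0 0 0.92; -0.3 0 0 0 0 0 0.93; -0.3 -0.9 0.4 0 0 0 0; -0.3 -0.9 0.4 0 0 0 0; -0.3 0 0 0 0 0 0' 20
cat >> h.py <<'E'
def to(x,y,z,yaw):
    o=ctrl.get_obs(); p=o["ee_pos"]; a=o["eef_rot"][2]
    d=np.array([x,y,z])-p; c,s=np.cos(a),np.sin(a)
    t=(a-yaw+np.pi/2)%np.pi-np.pi/2
    print("t",round(o["time_s"],2),"pos",p.round(4),"rot",o["eef_rot"].round(3),"need tool units", np.round([(d[0]*c+d[1]*s)/.03,(d[0]*s-d[1]*c)/.03,-d[2]/.03],2),"turn",round(np.degrees(t)/10,2),"F",o["force"].round(1),"w",round(o["grip_width"],4))
E
python3 -c "
from h import *
to(.469,-.0145,.056,1.56)"
```

```text
time_s: 1.35
ee_pos: [0.2603, 0.442, 0.2055]
eef_rot: [-3.142, 0.0, 1.571]
force: [0.1, 1.2, 0.0]
grip_width: 0.0333
grip_force: 0.0
t 1.35 pos [0.2603 0.442  0.2055] rot [-3.142  0.     1.571] need tool units [-15.22   6.95   4.98] turn 0.07 F [0.1 1.2 0. ] w 0.0333
```

```bash
python3 -m inch '-0.3 -0.95 0.43 0 0 0 0; -0.3 -0.95 0.43 0 0 0 0; -0.3 -0.95 0.43 0 0 0 0; -0.3 -0.95 0.43 0 0 0 0; -0.3 -0.95 0.43 0 0 0 0; -0.3 -0.95 0.43 0 0 0 0; -0.3 -0.95 0.43 0 0 0 0; -0.3 -0.95 0.43 0 0 0 0; -0.3 -0.95 0.43 0 0 0 0; -0.3 -0.95 0.43 0 0 0 0' >/dev/null; python3 -m inch '-0.3 -0.95 0.43 0 0 0 0; -0.3 -0.95 0.44 0 0 0 0; -0.3 -0.95 0.44 0 0 0 0; -0.3 -0.95 0.44 0 0 0 0; -0.3 -0.95 0.44 0 0 0 0; -0.3 -0.95 0.44 0 0 0 0; -0.3 0 0 0.9 0 0 0; -0.3 0 0 0.9 0 0 0; -0.3 0 0 0 0 0 0; -0.3 0 0 0 0 0 0'
python3 -c "
from h import *
to(.469,-.0145,.056,1.56)"
```

```text
time_s: 3.85
ee_pos: [0.4693, -0.0122, 0.1524]
eef_rot: [3.141, 0.0, 1.573]
force: [-1.1, -0.7, 0.6]
grip_width: 0.0331
grip_force: 0.0
t 3.85 pos [ 0.4693 -0.0122  0.1524] rot [3.141 0.    1.573] need tool units [-0.08 -0.01  3.21] turn 0.08 F [-1.1 -0.7  0.6] w 0.0331
```

```bash
python3 -m inch '-0.3 -0.08 0 0.8 0 0 0.1; -0.3 0 0 0.8 0 0 0; -0.3 0 0 0.8 0 0 0; -0.3 0 0 0.8 0 0 0; -0.3 0 0 0 0 0 0; -1 0 0 0 0 0 0; -1 0 0 0 0 0 0; -1 0 0 0 0 0 0; -1 0 0 0 0 0 0; -1 0 0 0 0 0 0' 25; python3 -m inch '-1 0 0 0 0 0 0.8; -1 0 0 0 0 0 0.8; -1 0 0 0 0 0 0.8; -1 0 0 0 0 0 0.8; -1 0 0 0 0 0 0.8; -1 0 0 0 0 0 0.8; -1 0 0 0 0 0 0.8; -1 0 0 0 0 0 0.8; -1 0 0 0 0 0 0.8; -1 0 0 0 0 0 0.8'
cat > tilt.py <<'E'
from h import *
O=np.array([.6194,.0239]);th=.1105;ex=np.array([np.cos(th),np.sin(th)]);ey=np.array([-ex[1],ex[0]])
for n in("top","scene"):
    cc=camera(n);WW=cloud(cc);d=WW[...,:2]-O;s=np.stack([d@ex,d@ey],-1)
    mm=(abs(s[...,0])<.085)&(abs(s[...,1])<.07)&(WW[...,2]>.055)&(WW[...,2]<.095)
    p,nn=plane(WW[mm]);nx,ny=nn[:2]@ex,nn[:2]@ey
    sh=(abs(s[...,0])<.09)&(s[...,1]>.088)&(s[...,1]<.22)&(abs(WW[...,2]-.075)<.006)
    q,n2=plane(WW[sh])
    print(n,"n",nx.round(4),ny.round(4),"shelf n",n2[:2]@ex,n2[:2]@ey,"CW front,side",-nx/.07,-ny/.07)
    k=O-.135*ey
    print(bar(WW,cc["img"],k,.045,.06,.1), "pot",bar(WW,cc["img"],O+.154*ey,.07,.125,.16))
E
python3 tilt.py
```

```text
time_s: 5.1
ee_pos: [0.4687, -0.0149, 0.0567]
eef_rot: [3.141, 0.0, 1.556]
force: [-5.6, 0.3, 6.1]
grip_width: 0.0191
grip_force: 25.0
time_s: 6.35
ee_pos: [0.468, -0.0143, 0.0566]
eef_rot: [-3.14, 0.001, 0.155]
force: [-9.8, 5.2, 9.0]
grip_width: 0.0192
grip_force: 25.0
top n -0.0039 0.0546 shelf n 0.0006690481153956194 -0.0013976161413427743 CW front,side 0.05519406050694613 -0.7794196911232664
(np.int64(282), 0.6341, -0.1098, 63, 14, 'yaw', np.float64(2.456), 'z', np.float64(0.0887)) pot (np.int64(369), 0.6041, 0.1883, 60, 13, 'yaw', np.float64(2.957), 'z', np.float64(0.1479))
scene n -0.0008 0.0557 shelf n 0.000752735606567825 -0.00022831314261168628 CW front,side 0.010859975566578629 -0.7958130756529145
(np.int64(383), 0.6427, -0.1087, 64, 48, 'yaw', np.float64(2.154), 'z', np.float64(0.0899)) pot (np.int64(380), 0.6058, 0.1855, 62, 15, 'yaw', np.float64(2.951), 'z', np.float64(0.1486))
```

```bash
python3 -m inch '-0.3 0 0 0 0 0 0; -0.3 0 0 0 0 0 0; -0.3 0 0 -0.8 0 0 0; -0.3 0 0 -0.8 0 0 0; -0.3 0 0 -0.8 0 0 0.96; -0.3 0 0 -0.8 0 0 0.96; -0.3 0 0 0 0 0 0.96; -0.3 0 0 0 0 0 0.96; -0.3 0 0 0 0 0 0.96; -0.3 0 0 0 0 0 0' 25
python3 -c "
from h import *
to(.6341,-.1100,.057,2.456)"
```

```text
time_s: 7.7
ee_pos: [0.4689, -0.015, 0.1518]
eef_rot: [-3.141, -0.001, -0.677]
force: [-0.1, -1.1, -0.3]
grip_width: 0.0326
grip_force: 0.0
t 7.7 pos [ 0.4689 -0.015   0.1518] rot [-3.141e+00 -1.000e-03 -6.770e-01] need tool units [ 6.28 -0.99  3.16] turn 0.05 F [-0.1 -1.1 -0.3] w 0.0326
```

```bash
python3 -m inch '-0.3 0.9 -0.14 0 0 0 0; -0.3 0.9 -0.14 0 0 0 0; -0.3 0.9 -0.14 0 0 0 0; -0.3 0.9 -0.14 0 0 0 0; -0.3 0.9 -0.14 0 0 0 0; -0.3 0.9 -0.14 0 0 0 0; -0.3 0.9 -0.14 0 0 0 0.05; -0.3 0 0 0 0 0 0; -0.3 0 0 0 0 0 0' 25
python3 -c "
from h import *
to(.6341,-.1100,.057,2.456)"
```

```text
time_s: 8.82
ee_pos: [0.6339, -0.1104, 0.1513]
eef_rot: [3.141, 0.0, -0.685]
force: [0.6, -0.2, -0.9]
grip_width: 0.033
grip_force: 0.0
t 8.82 pos [ 0.6339 -0.1104  0.1513] rot [ 3.141  0.    -0.685] need tool units [-0.   -0.01  3.14] turn 0.0 F [ 0.6 -0.2 -0.9] w 0.033
```

```bash
python3 -m inch '-0.3 0 0 0.8 0 0 0; -0.3 0 0 0.8 0 0 0; -0.3 0 0 0.8 0 0 0; -0.3 0 0 0.7 0 0 0; -0.3 0 0 0 0 0 0; -1 0 0 0 0 0 0; -1 0 0 0 0 0 0; -1 0 0 0 0 0 0; -1 0 0 0 0 0 0; -1 0 0 0 0 0 0' 25; python3 -m inch '-1 0 0 0 0 0 -0.75; -1 0 0 0 0 0 -0.75; -1 0 0 0 0 0 -0.75; -1 0 0 0 0 0 -0.75; -1 0 0 0 0 0 -0.75; -1 0 0 0 0 0 -0.75; -1 0 0 0 0 0 0; -0.3 0 0 0 0 0 0; -0.3 0 0 0 0 0 0; -0.3 0 0 -0.5 0 0 0'
python3 tilt.py
```

```text
time_s: 10.07
ee_pos: [0.6348, -0.1106, 0.0595]
eef_rot: [-3.141, -0.001, -0.687]
force: [-1.5, 1.1, 6.8]
grip_width: 0.0138
grip_force: 25.0
time_s: 11.32
ee_pos: [0.6337, -0.1104, 0.0728]
eef_rot: [-3.141, 0.002, 0.098]
force: [0.8, -0.5, 0.3]
grip_width: 0.0326
grip_force: 0.0
top n -0.0019 0.0005 shelf n 0.0009771419308208156 2.1350148263900157e-05 CW front,side 0.02648169630990675 -0.007713029389060801Traceback (most recent call last):
  File "tilt.py", line 11, in <module>
    print(bar(WW,cc["img"],k,.045,.06,.1), "pot",bar(WW,cc["img"],O+.154*ey,.07,.125,.16))
          ~~~^^^^^^^^^^^^^^^^^^^^^^^^^^^^
  File "h.py", line 22, in bar
    return m.sum(),round(cx/1000,4),round(cy/1000,4),round(w),round(h),'yaw',round(np.radians(a),3), 'z',W[m][:,2].max().round(4)
                                                                                                         ~~~~~~~~~~~~~^^
    return umr_maximum(a, axis, None, out, keepdims, initial, where)
ValueError: zero-size array to reduction operation maximum which has no identity
```

```bash
python3 -m inch '-0.3 0 0 -0.9 0 0 0; -0.3 0 0 -0.9 0 0 0; -0.3 0 0 -0.9 0 0 0; -0.3 0 0 -0.9 0 0 0; -0.3 0 0 -0.6 0 0 0.8; -0.3 0 0 0 0 0 0.8; -0.3 0 -0.9 0 0 0 0; -0.3 0 0 0 0 0 0; -0.3 0 0 0 0 0 0' 25
python3 -c "
from h import *
to(.6045,.188,.122,2.96)"
```

```text
time_s: 12.5
ee_pos: [0.6392, -0.0845, 0.1999]
eef_rot: [3.141, -0.001, -0.181]
force: [0.3, 0.1, 0.4]
grip_width: 0.033
grip_force: 0.0
t 12.5 pos [ 0.6392 -0.0845  0.1999] rot [ 3.141e+00 -1.000e-03 -1.810e-01] need tool units [-2.77 -8.73  2.6 ] turn 0.0 F [0.3 0.1 0.4] w 0.033
```

```bash
python3 -m inch '-0.3 -0.28 -0.87 0 0 0 0; -0.3 -0.28 -0.87 0 0 0 0; -0.3 -0.28 -0.87 0 0 0 0; -0.3 -0.28 -0.87 0 0 0 0; -0.3 -0.28 -0.87 0 0 0 0; -0.3 -0.28 -0.87 0 0 0 0; -0.3 -0.28 -0.87 0 0 0 0; -0.3 -0.28 -0.87 0 0 0 0; -0.3 -0.28 -0.87 0 0 0 0; -0.3 -0.28 -0.87 0 0 0 0' 20 >/dev/null;  python3 -m inch '-0.3 0 0 0 0 0 0; -0.3 0 0 0.8 0 0 0'
python3 -c "
from h import *
to(.6045,.188,.122,2.96)"
```

```text
time_s: 14.0
ee_pos: [0.6046, 0.1869, 0.1769]
eef_rot: [-3.14, -0.003, -0.181]
force: [1.0, -0.0, -0.5]
grip_width: 0.033
grip_force: 0.0
t 14.0 pos [0.6046 0.1869 0.1769] rot [-3.14e+00 -3.00e-03 -1.81e-01] need tool units [-0.01 -0.03  1.83] turn 0.0 F [ 1.  -0.  -0.5] w 0.033
```

```bash
python3 -m inch '-0.3 0 -0.03 0.6 0 0 0; -0.3 0 0 0.6 0 0 0; -0.3 0 0 0.6 0 0 0; -0.3 0 0 0 0 0 0; -1 0 0 0 0 0 0; -1 0 0 0 0 0 0; -1 0 0 0 0 0 0; -1 0 0 0 0 0 0' 15
python3 tilt.py 2>&1 | grep -a ' n '
python3 -c "
from h import *
O=np.array([.6194,.0239]);th=.1105;ex=np.array([np.cos(th),np.sin(th)]);ey=np.array([-ex[1],ex[0]])
P=ctrl.get_obs()['ee_pos'][:2]-O;print('stand xy',P@ex,P@ey)
for s in((.040,.164),(.040,.03),(0,0)):
  w=O+s[0]*ex+s[1]*ey;to(*w,.121,2.96)"
```

```text
time_s: 15.0
ee_pos: [0.604, 0.1888, 0.1222]
eef_rot: [-3.141, -0.001, -0.181]
force: [-0.7, -0.4, 5.9]
grip_width: 0.0139
grip_force: 15.0
top n -0.0013 0.0004 shelf n 0.00029274408004116933 0.001826671352694664 CW front,side 0.018322281963098604 -0.006323168713500033
scene n -0.0007 0.0007 shelf n 0.002406592143786674 -0.000147644007743227 CW front,side 0.010493311061133074 -0.009357106590311385
stand xy 0.0028699953160661457 0.16554760635781307
t 15.1 pos [0.604  0.1888 0.1222] rot [-3.141e+00 -1.000e-03 -1.810e-01] need tool units [ 1.2  -0.31  0.04] turn 0.0 F [-0.7 -0.6  5.7] w 0.0138
t 15.1 pos [0.604  0.1888 0.1222] rot [-3.141e+00 -1.000e-03 -1.810e-01] need tool units [2.48 3.97 0.04] turn 0.0 F [-0.7 -0.6  5.7] w 0.0138
t 15.1 pos [0.604  0.1888 0.1222] rot [-3.141e+00 -1.000e-03 -1.810e-01] need tool units [1.49 5.31 0.04] turn 0.0 F [-0.7 -0.6  5.7] w 0.0138
```

```bash
python3 -m inch '-1 0.4 -0.1 0 0 0 0; -1 0.4 -0.1 0 0 0 0; -1 0.4 -0.1 0 0 0 0; -1 0 0 0 0 0 0; -1 0 0 0 0 0 0' 15
python3 -m inch '-1 0.15 0.5 0 0 0 0; -1 0.15 0.5 0 0 0 0; -1 0.15 0.5 0 0 0 0; -1 0 0 0 0 0 0' 15
python3 -c "
from h import *
O=np.array([.6194,.0239]);th=.1105;ex=np.array([np.cos(th),np.sin(th)]);ey=np.array([-ex[1],ex[0]])
P=ctrl.get_obs()['ee_pos'][:2]-O;print('stand xy',P@ex,P@ey)
for s in((.040,.03),(0,0)):
  w=O+s[0]*ex+s[1]*ey;to(*w,.121,2.96)
c=camera('scene');cv2.imwrite('pics/s1.png',c['img'][100:340,180:480])"
```

```text
time_s: 15.72
ee_pos: [0.6414, 0.1911, 0.1222]
eef_rot: [-3.141, -0.002, -0.181]
force: [2.4, -0.5, 4.3]
grip_width: 0.014
grip_force: 15.0
time_s: 16.23
ee_pos: [0.6464, 0.1432, 0.1222]
eef_rot: [3.142, -0.001, -0.182]
force: [0.2, -2.0, 5.3]
grip_width: 0.014
grip_force: 15.0
stand xy 0.03995530090371894 0.11557425310942072
t 16.23 pos [0.6464 0.1432 0.1222] rot [ 3.142e+00 -1.000e-03 -1.820e-01] need tool units [0.82 2.73 0.04] turn -0.0 F [ 0.2 -2.   5.3] w 0.014
t 16.23 pos [0.6464 0.1432 0.1222] rot [ 3.142e+00 -1.000e-03 -1.820e-01] need tool units [-0.16  4.07  0.04] turn -0.0 F [ 0.2 -2.   5.3] w 0.014
```

View pics/s1.png

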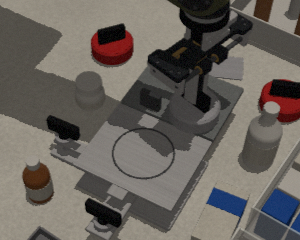

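The crop shows the pot, around (195,115), held by its handle and passing clear of the guard at (152,98).

```bash
python3 -m inch '-1 0.14 0.46 0 0 0 0; -1 0.14 0.46 0 0 0 0; -1 0.14 0.46 0 0 0 0; -1 0.14 0.46 0 0 0 0; -1 0.14 0.46 0 0 0 0; -1 0.12 0.43 0 0 0 0; -1 0 0 0 0 0 0; -1 0 0 0 0 0 0' 15
python3 -m inch '-1 -0.25 0.33 0.01 0 0 0; -1 -0.25 0.33 0.01 0 0 0; -1 -0.24 0.34 0.01 0 0 0; -1 -0.24 0.34 0 0 0 0; -1 0 0 0 0 0 0; -1 0 0 0 0 0 0'
cat >potchk.py <<'E'
from h import *
O=np.array([.6194,.0239]);th=.1105;ex=np.array([np.cos(th),np.sin(th)]);ey=np.array([-ex[1],ex[0]])
to(*O,.121,2.96)
for n in("top","scene"):
    c=camera(n);W=cloud(c);d=W[...,:2]-O;s=np.stack([d@ex,d@ey],-1)
    print(n,"handle",bar(W,c["img"],O,.06,.125,.16) if len(__import__('sys').argv)>1 else '')
    q=(np.hypot(s[...,0],s[...,1])<.075)&(W[...,2]>.1)&(W[...,2]<.115)
    print("lid",cv2.minEnclosingCircle((s[q]*1000).astype(np.float32)))
    mm=(abs(s[...,0])<.09)&(abs(s[...,1])<.075)&(W[...,2]>.066)&(W[...,2]<.082)&(np.hypot(s[...,0],s[...,1])>.052)
    p,nn=plane(W[mm]);print("tilt",nn[:2]@ex,nn[:2]@ey)
    cv2.imwrite(f"pics/{n}_end.png",cv2.resize(c["img"][100:330,180:480],None,fx=2,fy=2))
E
python3 potchk.py
```

```text
time_s: 17.27
ee_pos: [0.6552, 0.0593, 0.1212]
eef_rot: [3.141, 0.0, -0.181]
force: [-0.9, -0.8, 0.6]
grip_width: 0.0141
grip_force: 15.0
time_s: 18.02
ee_pos: [0.6188, 0.0243, 0.1211]
eef_rot: [3.141, -0.0, -0.182]
force: [-1.9, -2.3, 6.9]
grip_width: 0.0142
grip_force: 15.0
t 18.02 pos [0.6188 0.0243 0.1211] rot [ 3.141 -0.    -0.182] need tool units [0.02 0.01 0.  ] turn 0.0 F [-1.9 -2.3  6.9] w 0.0142
top handle 
lid ((-3.6593246459960938, 0.32805442810058594), 45.333045959472656)
tilt 0.05186925784548917 -0.006317972505858448
scene handle 
lid ((0.4213143289089203, -2.878115177154541), 47.467079162597656)
tilt -0.0021182299257500874 0.0008904645800145009
```

```bash
python3 -m inch '-0.4 0 0 0 0 0 0; -0.4 0 0 0 0 0 0; -0.4 0 0 0 0 0 0; -0.4 0 0 -0.6 0 0 0; -0.4 0 0 -0.8 0 0 0; -0.4 0 0 -0.8 0 0 0; -0.4 -0.9 0 -0.8 0 0 0; -0.4 -0.9 0 -0.8 0 0 0; -0.4 -0.9 0 0 0 0 0; -0.4 -0.9 0 0 0 0 0'
python3 -m inch '-0.4 -0.9 0 0 0 0 0; -0.4 -0.9 0 0 0 0 0; -0.4 -0.9 0 0 0 0 0; -0.4 0 0 0 0 0 0; -0.4 0 0 0 0 0 0'
python3 potchk.py 1
```

```text
time_s: 19.38
ee_pos: [0.5122, 0.0447, 0.2361]
eef_rot: [-3.141, -0.002, -0.181]
force: [1.4, -0.6, 0.6]
grip_width: 0.0281
grip_force: 0.0
time_s: 20.0
ee_pos: [0.4339, 0.059, 0.2354]
eef_rot: [-3.141, -0.001, -0.181]
force: [0.8, 0.1, -0.2]
grip_width: 0.0279
grip_force: 0.0
t 20.0 pos [0.4339 0.059  0.2354] rot [-3.141e+00 -1.000e-03 -1.810e-01] need tool units [6.29 0.04 3.81] turn 0.0 F [ 0.8  0.1 -0.2] w 0.0279
top handle (np.int64(293), 0.6188, 0.0245, 60, 13, 'yaw', np.float64(2.961), 'z', np.float64(0.1464))
lid ((-0.23391446471214294, 1.3604426383972168), 45.991275787353516)
tilt -0.0021329179139805764 0.0003431361196977665
scene handle (np.int64(411), 0.6196, 0.0218, 62, 15, 'yaw', np.float64(2.962), 'z', np.float64(0.147))
lid ((-0.003285083919763565, -1.198002815246582), 47.17587661743164)
tilt -0.0002881320211383246 0.00015071768990232093
```

View pics/scene_end.png

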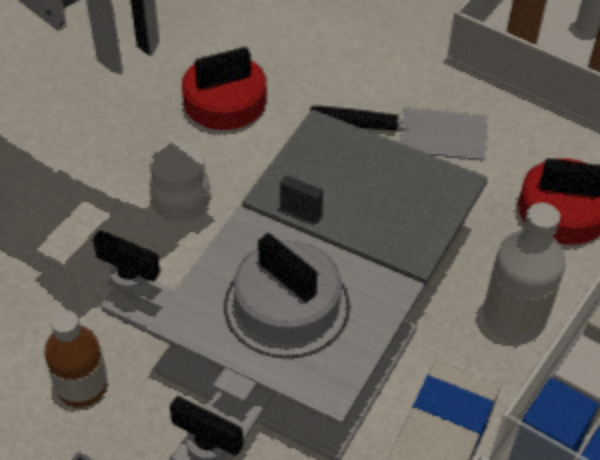

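The picture shows the pot, at about (288,295), standing inside the circle on the level platform. The gripper is clear and nothing else has moved.

```bash
python3 -c "
from station import ticket
print(ticket.hand_in())"
```

```text
the job is handed in; nothing more can be done
None
```

The job is handed in at about 20 s: the platform measured level to about 0.002 rad, the pot stands released within about 2 mm of the circle's centre, and no bystander was seen to move; the hand-in returned no verdict.

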